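# Set the feed-spring tension on a formula dispenser and try its button

### The arm

A 6-joint arm with a two-finger parallel gripper is mounted at the origin on the work surface. World frame = base frame: x ahead of the robot, y to its left, z up, the work surface at z = 0. Lengths are in m, angles in rad, forces in N, time in s.
With the tool pointing down it reaches from about 0.375 to 0.9 m from the base axis. Payload 3.1 kg.
Tool frame: the origin (TCP) lies at the very end of the fingers, on their centre line; the grasp point (between the pads) lies 19 mm behind it; x points along the fingers, z is the direction in which the jaws open and shut, and the axes are right-handed (so a half turn about x gives the same grasp; the last joint's range is limited). The gripper opens to 87 mm and grips with 3 to 60 N. Pads are 19 mm wide; open, the fingers measure 117 mm over their backs; the gripper's body (75 mm by 190 mm) begins 51 mm behind the grasp point.
Start: joints at [-0.178, 0.527, 1.433, -0, 1.181, -0.178], TCP at [0.625, 0, 0.223] pointing down, gripper open.
Joint ranges: [-3.08, 3.08], [-0.75, 2.2], [0.22, 2.44], [-1.43, 4.57], [0, 2.65], [-2.85, 2.85]. Speed limits (rad/s): [2.79, 2.79, 3.14, 3.14, 3.14, 3.14].

### API

Orientations are given as a 3x3 rotation matrix whose columns are the frame's x, y, z axes.
In Python, from workcell import r gives the robot as it stands.
- The arm moves only by the tool servo_tool, never from a script. Its argument "commands" is a list of rows, each an object with "xyz": the shift along the tool's x, y, z in m, a list of three; "turn": the turn about the tool's x in units of 8 degrees (1.0 is 8 degrees). In form: [{"xyz": [tx, ty, tz], "turn": turn}, ...]. A call has 1 to 8 rows; each row is the pose to reach, as a shift and turn from the pose commanded when the call began, along the tool's axes at that moment; what a row does not reach only later rows make up. A row lasts 1/10 s, in which the tool goes at most 50 mm and 8.59 degrees, less where a joint would pass 70% of its speed; a pose out of reach is approached as far as the arm can. A call with a gripper value outside its range is refused whole. "claw" is the gripper's target within -1 to 1 (shut at 1, half-way at 0, fully open at -1), set as the call begins (left out, the last holds). The fingers move at their own pace and stop on an object; "grip_force" is the grip in N (left out, the last holds). Time passes only in rows, so rows that repeat a pose let the fingers close. It gives the time, the measured TCP pose, the force and the opening at its end, in the units of the state.
- r.read_state(): the state, without advancing time (a new reading comes with each control period).
- r.get_image(name): name is "scene" or "side" or "wrist"; returns (picture, depth): 384x512x3 uint8, red, green, blue; 384x512 float32, m along the optical axis (not along the pixel's ray), 0 where there is no reading.
- r.camera_model(name): a dict with "camera_matrix" (3x3 intrinsics, pixels), "R" (3x3) and "t" (3): a world point X has camera coordinates R X + t. Camera axes: x right, y down, z forward; pixel columns grow to the right and rows downward; lengths in m; the calibration is good to about 2 mm. A picture is of the moment at which its call begins: read the wrist's pose just before it. camera_model takes no time and is no camera call; for the wrist camera it gives the pose at the moment of the call.
- r.sign_off(): hands the job in, once; it reports no verdict.
The state is a dict: "clock": time; "joint_pos": joint angles; "qvel": joint speeds; "tau": joint torques, N m; "ee_pos": TCP position; "orientation": TCP orientation; "wrist_force": force on the tool from outside, world axes, zero at the start; "wrist_torque": the same for the moment, N m; "width": opening from 0.0 (shut) to 1.0 (fully open).
Only numpy, scipy, OpenCV 4.12 (cv2) and the standard library are available. Lean on these libraries where they do the work, as an engineer would, in place of code of your own. Each camera call takes 0.05 s, during which the arm holds its last target.

### The job

The dispenser's feed spring has gone slack. Push the blue push-and-turn knob down gently, keep it pressed while turning it clockwise until the tip of the orange needle stands over the green mark (never as far as the red line), and let the knob spring back up. Then press the yellow dispense button all the way down, let it come back, and leave everything else where it is.

Things in the scene. Friction and masses are not known exactly. Their poses are not given: they have to be found in the camera images.
- dispenser: white formula dispenser fixed to the counter, 150 mm (its x) by 425 mm (its y, -205 to 220); origin on the counter. Low deck, top at 70 mm, y -205 to 75, with the black needle scale, the blue knob (axis x 0, y -70) and the yellow button (x 0, y 35). Clear hopper with green lid, 106 mm wide, up to 316 mm high, at x 10, y 155 above the bottle bay; its column at x -58, y 155.
- knob: blue push-and-turn knob, axis vertical; origin on the axis at the underside of its flange (62 mm across, 9 mm thick), 88 mm above the counter when up. On the flange a grip bar 46 mm long (knob's x), 14 mm wide (its y), 28 mm high; white line at the +x end. Not pressed it spins freely and moves nothing; pressed onto its clutch and turned clockwise (seen from above) it tightens.
- knob_grip (a point): point on the knob's axis 25 mm above the flange's underside, near the middle of the grip bar (bar top is 12 mm higher, flange top 16 mm lower); x along the bar, y across it, z up
- knob_lift (a joint): how far the knob is pushed down, m: 0 up, at most 0.018. A light return spring (1.5 N at the start, 0.25 N per mm) lifts it. After 2 to 11 mm (differs each time, cannot be seen) feet inside it meet the clutch plate; from there the push rises by 4 N per mm more. Do not push with more than 20 N in all.
- clutch_plate: steel plate hidden in the deck under the knob, origin on the knob's axis, touched only by the knob's feet. It drives the needle: 1 rad of needle for 4 rad of knob if the clutch does not slip. The clutch holds by friction from about 14 N of total push on the knob; pushed less it slips. The needle stays where it is left; turning anticlockwise slackens it.
- needle_tip (a point): tip of the orange needle, 92 mm from its pivot, 7.5 mm above the deck
- needle: orange needle, 92 mm long, 6 mm wide (3 mm at the tip), lying 6 mm above the deck; origin on its pivot, x towards the tip. Tightening swings it clockwise seen from above, a spring pulls it back. It points 0.35 rad left of the dispenser's x when slack and 0.35 rad right of it at the red line. Moved by the knob only, not to be touched.
- green_mark (a point): middle of the green mark (9 mm wide along the scale) at the needle tip's radius, 2.6 mm above the deck; its place on the scale differs each time
- dispense_button (a joint): yellow round push button, 32 mm across; m pressed: 0 up, 0.006 fully down, which takes 5 N; springs back
- dispense_button_top (a point): centre of the button's top face when up
- baby_bottle: empty glass baby bottle, 56 mm wide, 118 mm high, upright in the bottle bay; origin at its underside. Leave alone.
- canister: closed white ceramic canister with wooden lid, 96 mm wide, 116 mm high; origin at its underside. Leave alone.
- funnel: clear plastic funnel standing on its wide rim, 90 mm wide, 85 mm high; origin at its underside. Leave alone.
- scoop: green scoop, cup 40 mm wide and 30 mm high with a 75 mm handle along its x; origin under the cup. Leave alone.

How it is judged:
On the way, in this order (a step that is already met when the one before it is completed fails the run):
1. the needle tip stands over the green mark (within 5 mm) and the knob is let up (horizontal distance between needle_tip and green_mark below 0.005 m and value of joint knob_lift below 0.002 m), for 0.2 s.
2. the button is pressed all the way down (value of joint dispense_button above 0.0048 m), for 0.05 s.
At the end, for the whole second after the job is handed in: the needle tip rests within 5 mm of the middle of the green mark, the knob is up (within 2 mm), the button is up again (within 1.5 mm) (all of step 1 and value of joint dispense_button below 0.0015 m); the robot touches nothing.
It fails at once if the clutch is overloaded: the knob is pushed onto the clutch plate with more than 20 N (contact force between knob and clutch_plate above 20 N).
It fails at once if the spring is overtightened: the needle tip reaches the red line (y of needle_tip in the frame of dispenser below -0.1865 m).
It fails at once if the needle is pushed directly (contact force between any of the arm, the fingers and needle above 0.5 N).
It fails at once if the bottle, canister, funnel or scoop is moved by more than 15 mm (distance of any of baby_bottle, canister, funnel, scoop from where it was at the start of the episode above 0.015 m).
It also fails if it takes over 70 s, if anything falls off the work surface, if the arm or the gripper's body presses on something with over 40 N, if the wrist force passes 120 N, or if a joint passes its speed limit or range.

## Working session

There is one attempt and no reset: what is moved stays moved. The work goes in short steps, Python scripts to look and compute and a tool call to move; the robot and the scene stay as the last step left them, time stands still between calls to the robot, and variables do not carry over. Pictures are saved under pics/ and viewed, and the job is handed in when it is done.

Besides the shell and the picture viewer there is one more tool, called after "Emit:" as name(argument=value, ...), one argument or row to a line, values as JSON. servo_tool: Moves the arm, as the interface text tells. Its arguments: {"type":"object","properties":{"commands":{"type":"array"},"claw":{"type":"number"},"grip_force":{"type":"number"}},"required":["commands"]}

```bash
mkdir -p pics
cat > h.py <<'E'
from workcell import r
import numpy as np, cv2
def snap(n,f):
    m=r.camera_model(n); p,d=r.get_image(n); cv2.imwrite(f'pics/{f}.png',p[:,:,::-1]); np.savez(f'pics/{f}.npz',p=p,d=d,K=m['camera_matrix'],R=m['R'],t=m['t'])
def load(f): return np.load(f'pics/{f}.npz')
def w(f,u,v,z=None):
    a=load(f);K,R,t=a['K'],a['R'],a['t']
    ray=np.linalg.inv(K)@[u,v,1]
    if z is None:
        d=a['d'][int(round(v)),int(round(u))]; return R.T@(ray*d-t)
    o=-R.T@t; k=R.T@ray; return o+k*(z-o[2])/k[2]
def crop(f,u0,v0,u1,v1,s,o):
    i=cv2.imread(f'pics/{f}.png')[v0:v1,u0:u1]; cv2.imwrite(f'pics/{o}.png',cv2.resize(i,None,fx=s,fy=s,interpolation=cv2.INTER_CUBIC))
def st():
    s=r.read_state(); print(s['clock'],np.round(s['ee_pos'],4),np.round(s['wrist_force'],2),np.round(s['wrist_torque'],2),s['width'],np.round(s['joint_pos'],3)); return s
E
python3 - <<'E'
from h import *
s=st();print(np.round(s['orientation'],3))
for n in('scene','side','wrist'):snap(n,n+'0')
import numpy as np
a=[cv2.imread(f'pics/{n}0.png') for n in('scene','side')]
E
```

```text
0.0 [6.243e-01 2.000e-04 2.216e-01] [-0.3   0.59  0.28] [ 0.01  0.03 -0.02] 0.9978115997920508 [-0.179  0.528  1.434 -0.     1.181 -0.178]
[[-0.002  0.     1.   ]
 [ 0.     1.    -0.   ]
 [-1.     0.    -0.002]]
```

View pics/scene0.png

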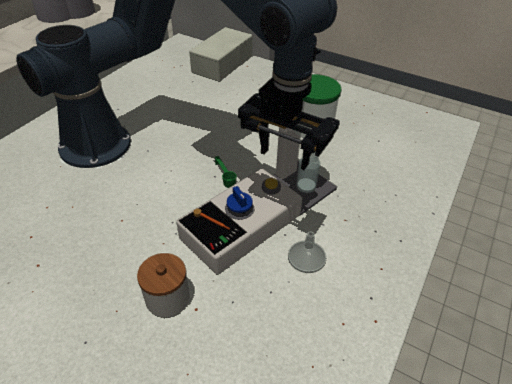

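View pics/side0.png

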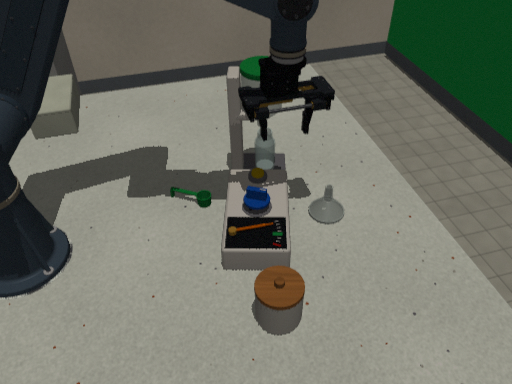

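View pics/wrist0.png

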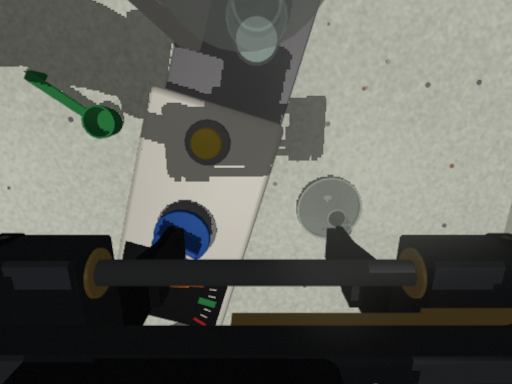

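Run:
```python
from h import *
crop('wrist0',100,60,300,340,2.1,'wc'); crop('side0',210,150,310,280,6,'sc'); crop('scene0',165,150,300,280,6,'cc')
for n in('wrist0','side0','scene0'):
  a=load(n);print(n,np.round(-a['R'].T@a['t'],3),np.round(a['R'],2).tolist(),a['K'][0,0])
for p in[(207,142),(181,235)]:print(w('wrist0',*p),w('wrist0',*p,.08))
```

```text
wrist0 [0.625 0.077 0.385] [[1.0, -0.0, -0.0], [0.0, -0.96, 0.28], [-0.0, -0.28, -0.96]] 286.70308670112286
side0 [ 0.346 -0.788  0.787] [[0.96, -0.27, -0.01], [-0.19, -0.64, -0.75], [0.2, 0.72, -0.66]] 445.78538785302646
scene0 [ 0.911 -0.639  0.808] [[0.86, 0.5, 0.02], [0.37, -0.6, -0.71], [-0.34, 0.62, -0.71]] 424.6637287051787
[0.57608955 0.05096363 0.09288189] [0.57393589 0.04981041 0.08      ]
[0.58059244 0.00851083 0.22748856] [ 0.53907958 -0.05572485  0.08      ]
```

View pics/wc.png

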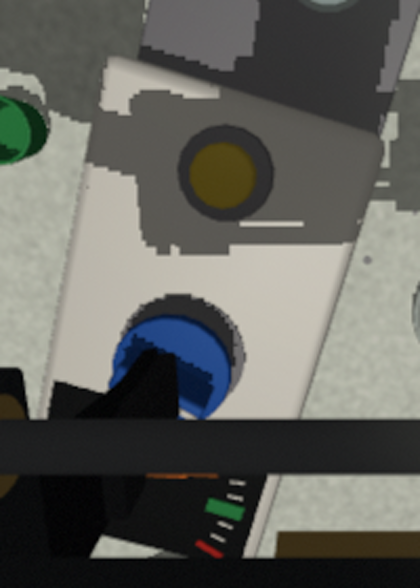

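View pics/sc.png

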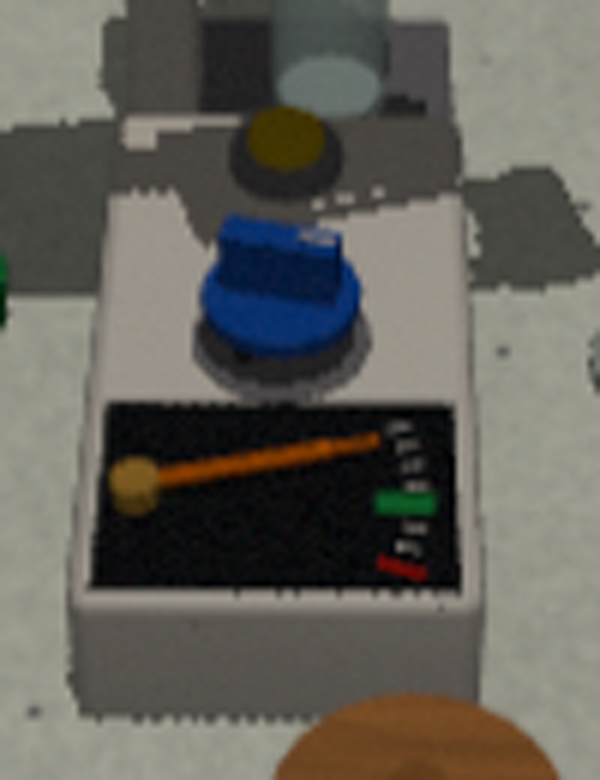

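View pics/cc.png

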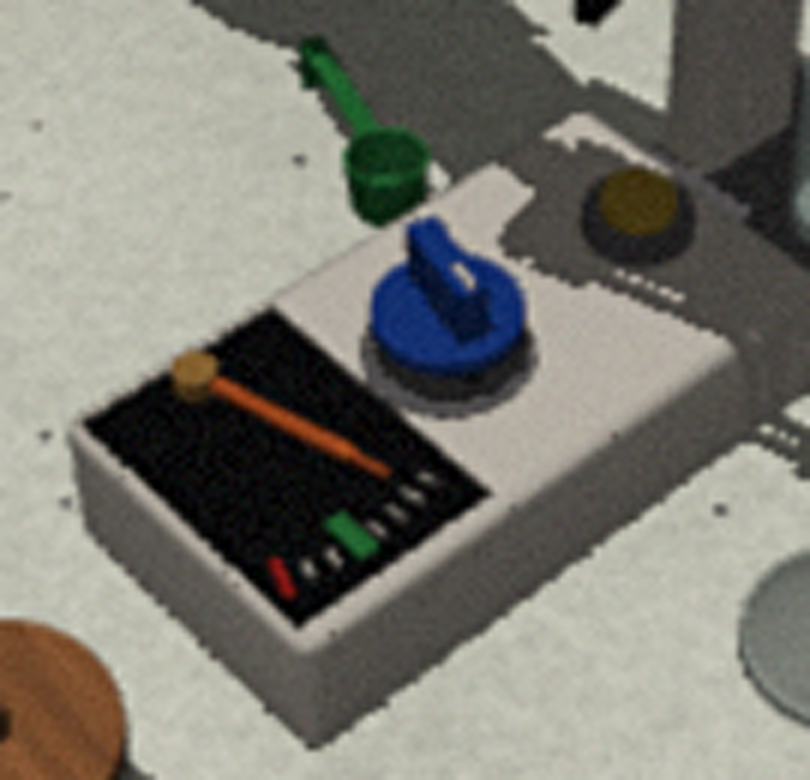

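```bash
cat >> h.py <<'E'
def wc(f,u0,v0,s,x,y,z): return w(f,u0+(x+.5)/s-.5,v0+(y+.5)/s-.5,z)
def fitdisp(obs):
    # obs: list of (dispenser xy, world xy) -> yaw, origin
    A=np.array([o[0] for o in obs]);B=np.array([o[1] for o in obs])
    a=A-A.mean(0);b=B-B.mean(0)
    th=np.arctan2((a[:,0]*b[:,1]-a[:,1]*b[:,0]).sum(),(a*b).sum())
    R=np.array([[np.cos(th),-np.sin(th)],[np.sin(th),np.cos(th)]])
    t=B.mean(0)-R@A.mean(0); return th,R,t,(A@R.T+t-B)
E
python3 - <<'E'
from h import *
S=('side0',210,150,6);C=('scene0',165,150,6)
pts=dict(tip=(.0775,(380,437),(390,474)),green=(.0726,(406,503),(352,535)),red=(.0726,(402,569),(283,578)),pivtop=(.082,(135,468),(195,363)),bartop=(.125,(281,230),(448,268)),white=(.125,(320,237),(465,272)),button=(.09,(287,138),(638,200)))
g={}
for k,(z,a,b) in pts.items():
  print(k,np.round(wc(*S,*a,z),4),np.round(wc(*C,*b,z),4)); g[k]=(wc(*S,*a,z)+wc(*C,*b,z))[:2]/2
a=load('wrist0')
for f,n in((S,'s'),(C,'c')):
  pass
# heights by depth
print('button',w('side0',210+287/6,150+138/6),w('scene0',165+638/6,150+200/6))
print('deck',w('side0',210+400/6,150+350/6),w('scene0',165+600/6,150+380/6))
print('bar',w('side0',210+265/6,150+228/6),w('scene0',165+430/6,150+245/6))
th,R,t,res=fitdisp([((0,-.07),g['bartop']),((0,.035),g['button'])])
print(th,t,res)
for k in g: print(k,np.round(R.T@(g[k]-t),4))
for nm,o in (('bottle',(262,160)),):print(w('side0',*o))
E
```

```text
tip [ 0.5624 -0.1222  0.0775] [ 0.5622 -0.1236  0.0775]
green [ 0.5631 -0.1525  0.0726] [ 0.5637 -0.1522  0.0726]
red [ 0.552  -0.1826  0.0726] [ 0.5533 -0.1819  0.0726]
pivtop [ 0.4705 -0.1165  0.082 ] [ 0.4695 -0.1185  0.082 ]
bartop [ 0.5445 -0.0517  0.125 ] [ 0.5485 -0.0597  0.125 ]
white [ 0.5575 -0.0597  0.125 ] [ 0.5551 -0.0582  0.125 ]
button [0.573  0.0424 0.09  ] [0.5757 0.044  0.09  ]
button [0.57304977 0.03861135 0.0916262 ] [0.57789898 0.04206701 0.09126398]
deck [ 0.58709386 -0.07259501  0.0689211 ] [ 0.60436972 -0.03540018  0.06970872]
bar [ 0.53982898 -0.04949431  0.12409445] [ 0.53834004 -0.0544499   0.12624222]
-0.27438024820984663 [0.56519644 0.01061134] [[-0.0003028  -0.00107574]
 [ 0.0003028   0.00107574]]
tip [ 0.0334 -0.1293]
green [ 0.0424 -0.1574]
red [ 0.0402 -0.1891]
pivtop [-0.0569 -0.1491]
bartop [ 0.     -0.0689]
white [ 0.0103 -0.0693]
button [0.     0.0339]
[0.61157206 0.13483837 0.05307091]
```

Emit:
servo_tool(
  commands=[
    {"xyz": [-0.01,-0.03,-0.02],"turn": 0},
    {"xyz": [-0.02,-0.07,-0.04],"turn": 0},
    {"xyz": [-0.03,-0.1,-0.06],"turn": 0},
    {"xyz": [-0.03,-0.135,-0.07],"turn": 0},
    {"xyz": [-0.03,-0.135,-0.07],"turn": 0},
    {"xyz": [-0.03,-0.135,-0.07],"turn": 0},
    {"xyz": [-0.03,-0.135,-0.07],"turn": 0},
  ],
)

```text
clock: 0.85
ee_pos: [0.555, -0.1341, 0.2522]
orientation: [[-0.001, -0.0, 1.0], [0.001, 1.0, 0.0], [-1.0, 0.001, -0.001]]
wrist_force: [0.7, 0.5, 0.2]
width: 0.999
```

Run:
```python
from h import *
st();snap('wrist','wrist1');crop('wrist1',100,40,420,280,2.5,'w1c')
```

```text
0.85 [ 0.555  -0.1341  0.2522] [0.74 0.47 0.21] [-0.01 -0.03  0.01] 0.9987720616269314 [-4.330e-01  4.210e-01  1.536e+00  1.000e-03  1.186e+00 -4.340e-01]
```

View pics/w1c.png

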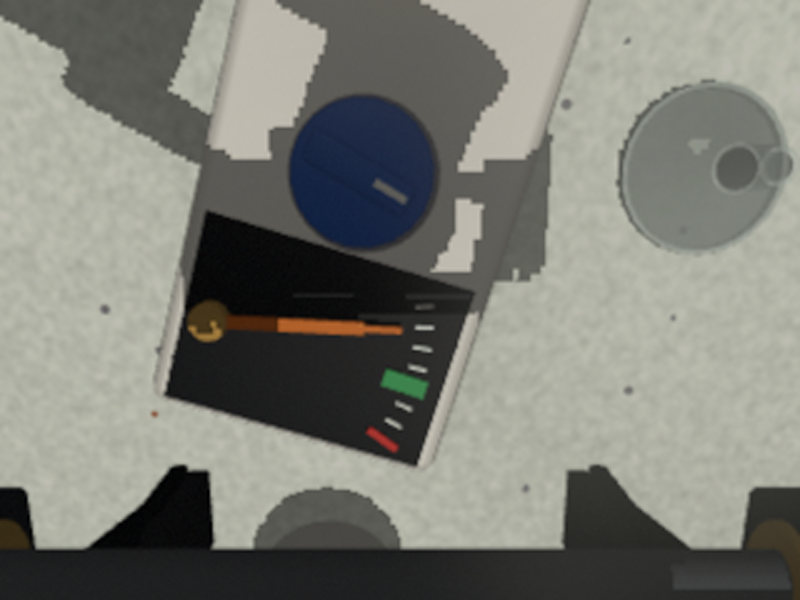

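Run:
```python
from h import *
S=('wrist1',100,40,2.5)
P=dict(piv=(209,322,.08),tip=(402,331,.0775),green=(405,384,.0726),red=(382,440,.0726),fl=(364,172,.097),w0=(375,182,.125),w1=(406,200,.125),tl=(207,212,.0715),tr=(472,292,.0715),bl=(166,396,.0715),br=(418,465,.0715))
g={k:wc(*S,*v)[:2] for k,v in P.items()}
for k in g:print(k,np.round(g[k],4))
ang=lambda a,b:np.arctan2(*(g[b]-g[a])[::-1])
for a,b in [('piv','tip'),('piv','green'),('piv','red'),('w0','w1'),('tl','tr'),('bl','br'),('bl','tl'),('br','tr'),('fl','w1')]:print(a,b,ang(a,b),np.linalg.norm(g[a]-g[b]))
```

```text
piv [ 0.4702 -0.1181]
tip [ 0.5617 -0.1229]
green [ 0.5634 -0.1505]
red [ 0.5519 -0.1799]
fl [ 0.5448 -0.0505]
w0 [ 0.5499 -0.0549]
w1 [ 0.562  -0.0616]
tl [ 0.4707 -0.0678]
tr [ 0.5952 -0.105 ]
bl [ 0.4439 -0.157 ]
br [ 0.5704 -0.1939]
piv tip -0.05239208620450216 0.09159509043102232
piv green -0.3347397544505732 0.09866727809678724
piv red -0.6478441560340117 0.10248189901763867
w0 w1 -0.509366595935445 0.013859352685390448
tl tr -0.2903638091492924 0.13003310011094024
bl br -0.2839442113790396 0.131685631539197
bl tl 1.279903116280247 0.09313261457136006
br tr 1.2977735177079115 0.09230111613986872
fl w1 -0.5698002581533034 0.020508157632476664
```

Emit:
servo_tool(
  commands=[
    {"xyz": [0,0.01,0],"turn": -0.9},
    {"xyz": [0,0.025,0],"turn": -1.9},
    {"xyz": [0.0,0.04,-0.005],"turn": -2.9},
    {"xyz": [0.0,0.055,-0.01],"turn": -3.9},
    {"xyz": [0.0,0.07,-0.01],"turn": -4.9},
    {"xyz": [0.02,0.084,-0.01],"turn": -5.9},
    {"xyz": [0.05,0.084,-0.01],"turn": -6.9},
    {"xyz": [0.08,0.084,-0.01],"turn": -7.45},
  ],
  claw=0.1,
  grip_force=30,
)

```text
clock: 1.7
ee_pos: [0.5456, -0.049, 0.1721]
orientation: [[0.002, -0.866, 0.5], [-0.0, 0.5, 0.866], [-1.0, -0.002, 0.001]]
wrist_force: [-0.7, -0.1, 0.2]
width: 0.462
```

Emit:
servo_tool(
  commands=[
    {"xyz": [0,0,0],"turn": 0},
    {"xyz": [0,0,0],"turn": 0},
  ],
)

```text
clock: 1.9
ee_pos: [0.5451, -0.0501, 0.1724]
orientation: [[-0.001, -0.862, 0.506], [0.0, 0.506, 0.862], [-1.0, 0.001, -0.0]]
wrist_force: [0.5, 0.6, -0.2]
width: 0.452
```

Run:
```python
from h import *
s=st();print(np.round(s['orientation'],3));snap('wrist','wrist2');snap('side','side2');snap('scene','scene2')
a=[cv2.imread('pics/wrist2.png')]
crop('side2',190,110,320,290,4,'s2c');crop('wrist2',100,100,500,384,2,'w2c')
```

```text
1.9 [ 0.5451 -0.0501  0.1724] [ 0.51  0.63 -0.22] [ 0.04 -0.04  0.03] 0.4520682876184431 [-0.296  0.491  1.679  0.     0.973 -1.336]
[[-0.001 -0.862  0.506]
 [ 0.     0.506  0.862]
 [-1.     0.001 -0.   ]]
```

View pics/w2c.png

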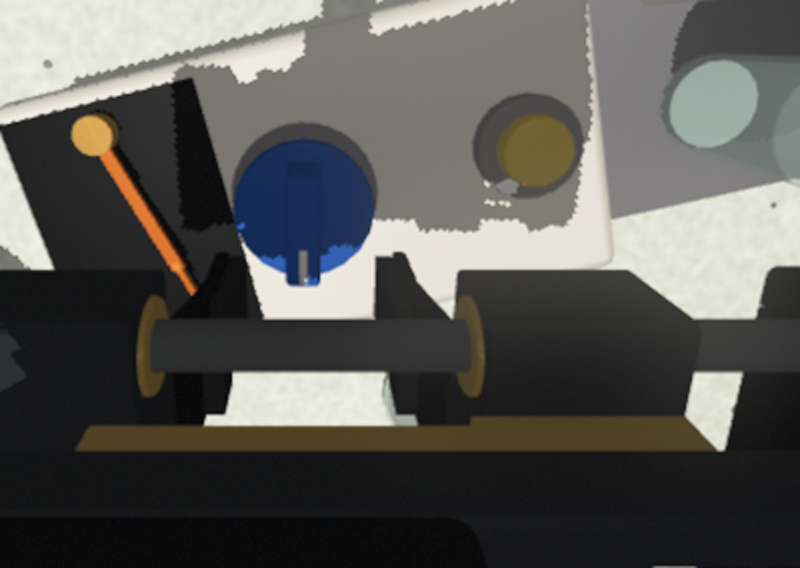

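View pics/s2c.png

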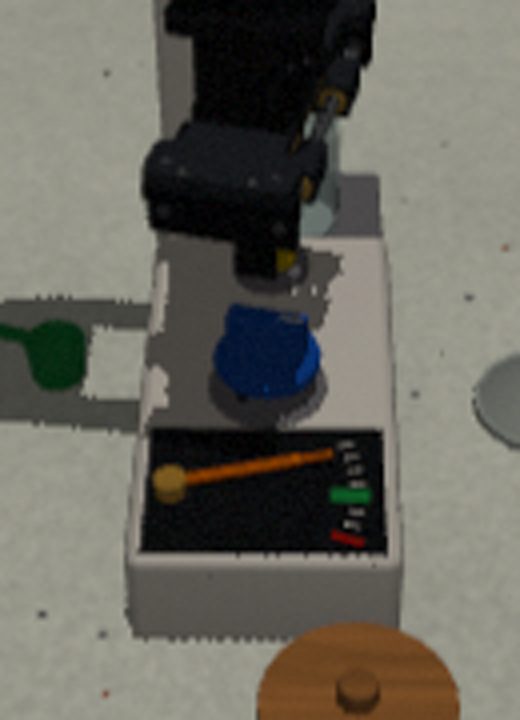

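Emit:
servo_tool(
  commands=[
    {"xyz": [0.025,0,0],"turn": 0},
    {"xyz": [0.045,0,0],"turn": 0},
    {"xyz": [0.06,0,0],"turn": 0},
    {"xyz": [0.068,0,0],"turn": 0},
    {"xyz": [0.071,0,0],"turn": 0},
    {"xyz": [0.071,0,0],"turn": 0},
    {"xyz": [0.071,0,0],"turn": 0},
  ],
)

```text
clock: 2.75
ee_pos: [0.5457, -0.0512, 0.1025]
orientation: [[0.002, -0.862, 0.506], [-0.001, 0.506, 0.862], [-1.0, -0.002, 0.0]]
wrist_force: [-0.4, -0.2, -0.9]
width: 0.452
```

Emit:
servo_tool(
  commands=[
    {"xyz": [0,0,0],"turn": 0},
    {"xyz": [0,0,0],"turn": 0},
    {"xyz": [0,0,0],"turn": 0},
    {"xyz": [0,0,0],"turn": 0},
    {"xyz": [0,0,0],"turn": 0},
    {"xyz": [0,0,0],"turn": 0},
    {"xyz": [0,0,0],"turn": 0},
  ],
  claw=1,
  grip_force=40,
)

```text
clock: 3.45
ee_pos: [0.5441, -0.0526, 0.1015]
orientation: [[-0.002, -0.863, 0.505], [-0.003, 0.505, 0.863], [-1.0, 0.0, -0.003]]
wrist_force: [-2.3, -5.2, 0.4]
width: 0.157
```

Run:
```python
from h import *
for i in range(4): st(); r.get_image('side')
snap('side','side3');crop('side3',190,110,320,290,4,'s3c')
```

```text
3.45 [ 0.5441 -0.0526  0.1015] [-2.26 -5.2   0.44] [-0.97  0.39  0.04] 0.15678475217584545 [-0.299  0.599  1.735 -0.004  0.81  -1.338]
3.5 [ 0.5441 -0.0526  0.1015] [-2.02 -5.37 -0.24] [-0.91  0.45 -0.02] 0.15862180690213087 [-0.299  0.599  1.735 -0.004  0.81  -1.338]
3.55 [ 0.5441 -0.0526  0.1015] [-2.8  -5.23 -0.08] [-0.9   0.34 -0.04] 0.15917259602438988 [-0.299  0.599  1.735 -0.004  0.81  -1.338]
3.6 [ 0.5441 -0.0526  0.1015] [-2.47 -5.61  1.04] [-0.94  0.36  0.03] 0.15894901193294705 [-0.299  0.599  1.735 -0.004  0.81  -1.338]
```

View pics/s3c.png

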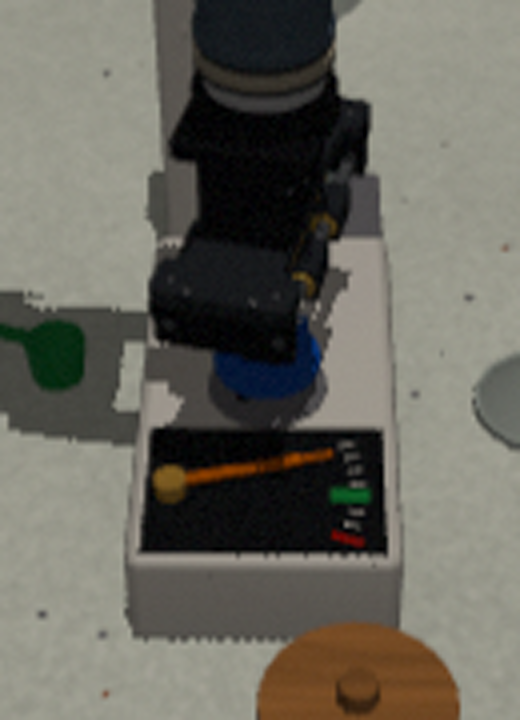

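Emit:
servo_tool(
  commands=[
    {"xyz": [0,0,-0.001],"turn": 0},
    {"xyz": [0,0,-0.002],"turn": 0},
    {"xyz": [0.001,0,-0.002],"turn": 0},
    {"xyz": [0.002,0,-0.002],"turn": 0},
    {"xyz": [0.002,0,-0.002],"turn": 0},
  ],
)

```text
clock: 4.2
ee_pos: [0.544, -0.0527, 0.0995]
orientation: [[0.0, -0.863, 0.506], [-0.0, 0.506, 0.863], [-1.0, -0.0, -0.0]]
wrist_force: [-0.6, -2.2, 0.3]
width: 0.157
```

Run:
```python
from h import *
for i in range(3): st(); r.get_image('side')
```

```text
4.2 [ 0.544  -0.0527  0.0995] [-0.61 -2.16  0.32] [-0.2   0.12 -0.01] 0.15743426167656366 [-0.301  0.601  1.737 -0.     0.803 -1.341]
4.25 [ 0.544  -0.0527  0.0995] [-0.54 -1.25  0.47] [-0.2   0.07 -0.01] 0.1570444091102736 [-0.301  0.601  1.737 -0.     0.803 -1.341]
4.3 [ 0.544  -0.0527  0.0996] [-0.35 -1.54  1.44] [-0.26  0.09 -0.02] 0.15903019573658758 [-0.301  0.601  1.737 -0.     0.803 -1.341]
```

Emit:
servo_tool(
  commands=[
    {"xyz": [0.001,0,-0.0005],"turn": 0},
    {"xyz": [0.002,0,-0.0005],"turn": 0},
    {"xyz": [0.002,0,-0.0005],"turn": 0},
    {"xyz": [0.002,0,-0.0005],"turn": 0},
  ],
)

```text
clock: 4.75
ee_pos: [0.544, -0.0528, 0.0976]
orientation: [[0.001, -0.862, 0.506], [0.0, 0.506, 0.862], [-1.0, -0.0, 0.001]]
wrist_force: [0.6, 1.0, 1.4]
width: 0.164
```

Emit:
servo_tool(
  commands=[
    {"xyz": [0.001,0,0],"turn": 0},
    {"xyz": [0.001,0,0],"turn": 0},
    {"xyz": [0.001,0,0],"turn": 0},
  ],
)

```text
clock: 5.05
ee_pos: [0.544, -0.0528, 0.0966]
orientation: [[0.001, -0.862, 0.506], [0.0, 0.506, 0.862], [-1.0, -0.0, 0.001]]
wrist_force: [0.5, 2.3, 2.0]
width: 0.154
```

Run:
```python
from h import *
for i in range(5): st(); r.get_image('side')
```

```text
5.05 [ 0.544  -0.0528  0.0966] [0.51 2.3  2.01] [ 0.6  -0.32  0.  ] 0.1542619454435725 [-3.020e-01  6.060e-01  1.740e+00  1.000e-03  7.960e-01 -1.342e+00]
5.1 [ 0.544  -0.0528  0.0966] [0.69 1.55 1.6 ] [ 0.65 -0.3   0.03] 0.15363188175856826 [-3.020e-01  6.060e-01  1.740e+00  1.000e-03  7.960e-01 -1.342e+00]
5.15 [ 0.544  -0.0528  0.0966] [1.03 3.1  0.58] [ 0.64 -0.31  0.03] 0.16207560107616756 [-3.020e-01  6.060e-01  1.740e+00  1.000e-03  7.960e-01 -1.342e+00]
5.2 [ 0.544  -0.0529  0.0966] [1.09 3.37 2.08] [ 0.76 -0.38 -0.  ] 0.16051518076231228 [-3.020e-01  6.060e-01  1.740e+00  1.000e-03  7.960e-01 -1.342e+00]
5.25 [ 0.544  -0.0528  0.0966] [1.3  3.11 1.74] [ 0.71 -0.39 -0.04] 0.15940299613274397 [-3.020e-01  6.060e-01  1.740e+00  1.000e-03  7.960e-01 -1.342e+00]
```

Emit:
servo_tool(
  commands=[
    {"xyz": [0.001,0,0.0005],"turn": 0},
    {"xyz": [0.001,0,0.0005],"turn": 0},
    {"xyz": [0.001,0,0.0005],"turn": 0},
  ],
)

```text
clock: 5.6
ee_pos: [0.544, -0.0528, 0.0956]
orientation: [[0.0, -0.863, 0.506], [-0.0, 0.506, 0.863], [-1.0, -0.0, -0.0]]
wrist_force: [1.0, 2.2, 2.1]
width: 0.159
```

Emit:
servo_tool(
  commands=[
    {"xyz": [0.001,0,0],"turn": 0},
    {"xyz": [0.001,0,0],"turn": 0},
    {"xyz": [0.001,0,0],"turn": 0},
  ],
)

```text
clock: 5.9
ee_pos: [0.544, -0.0528, 0.0945]
orientation: [[0.0, -0.863, 0.506], [-0.0, 0.506, 0.863], [-1.0, -0.0, -0.0]]
wrist_force: [1.2, 1.7, 3.0]
width: 0.159
```

Run:
```python
from h import *
for i in range(3): st(); r.get_image('side')
```

```text
5.9 [ 0.544  -0.0528  0.0945] [1.21 1.75 2.95] [ 0.43 -0.37  0.07] 0.15869803776320004 [-0.301  0.609  1.74  -0.     0.792 -1.341]
5.95 [ 0.544  -0.0528  0.0946] [0.63 1.85 2.22] [ 0.49 -0.3  -0.09] 0.15382845518991667 [-0.301  0.609  1.74  -0.     0.792 -1.341]
6.0 [ 0.544  -0.0528  0.0946] [0.05 1.54 1.95] [ 0.46 -0.27 -0.01] 0.1581462038695167 [-0.301  0.609  1.74  -0.     0.792 -1.341]
```

Emit:
servo_tool(
  commands=[
    {"xyz": [0.001,0,0],"turn": 0},
    {"xyz": [0.001,0,0],"turn": 0},
    {"xyz": [0.001,0,0],"turn": 0},
  ],
)

```text
clock: 6.35
ee_pos: [0.544, -0.0528, 0.0936]
orientation: [[0.0, -0.863, 0.506], [-0.0, 0.506, 0.863], [-1.0, -0.0, -0.0]]
wrist_force: [1.2, 1.6, 2.0]
width: 0.158
```

Emit:
servo_tool(
  commands=[
    {"xyz": [0.001,0,0],"turn": 0},
    {"xyz": [0.001,0,0],"turn": 0},
    {"xyz": [0.001,0,0],"turn": 0},
  ],
)

```text
clock: 6.65
ee_pos: [0.544, -0.0528, 0.093]
orientation: [[0.0, -0.863, 0.506], [-0.0, 0.506, 0.863], [-1.0, -0.0, -0.0]]
wrist_force: [-0.7, 1.4, 4.8]
width: 0.16
```

Run:
```python
from h import *
for i in range(2): st(); r.get_image('side')
snap('side','side4');crop('side4',190,110,320,290,4,'s4c')
```

```text
6.65 [ 0.544  -0.0528  0.093 ] [-0.71  1.4   4.83] [ 0.39 -0.1   0.03] 0.15965892248790092 [-0.301  0.612  1.741 -0.     0.788 -1.341]
6.7 [ 0.544  -0.0528  0.093 ] [-0.32  0.84  5.52] [ 0.38 -0.13 -0.02] 0.1579175128564801 [-0.301  0.612  1.741 -0.     0.788 -1.341]
```

View pics/s4c.png

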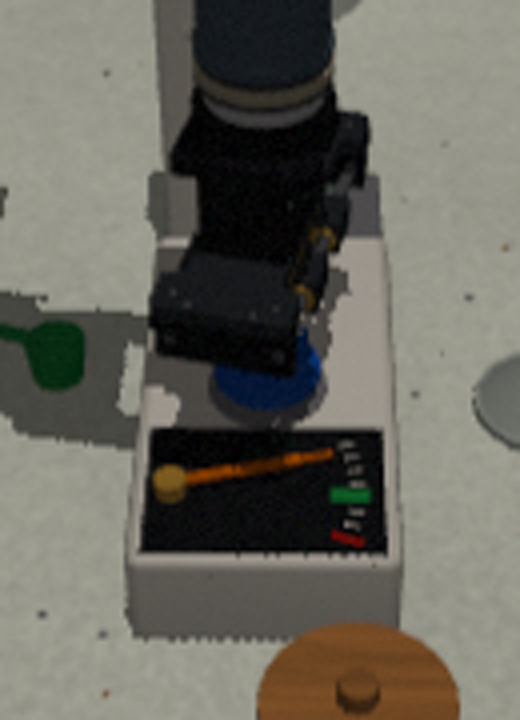

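Emit:
servo_tool(
  commands=[
    {"xyz": [0.001,0,0],"turn": 0},
    {"xyz": [0.002,0,0],"turn": 0},
    {"xyz": [0.002,0,0],"turn": 0},
    {"xyz": [0.002,0,0],"turn": 0},
  ],
)

```text
clock: 7.2
ee_pos: [0.544, -0.0528, 0.0917]
orientation: [[0.0, -0.863, 0.506], [-0.0, 0.506, 0.863], [-1.0, -0.001, -0.0]]
wrist_force: [-1.7, 1.8, 9.7]
width: 0.163
```

Run:
```python
from h import *
for i in range(3): st(); r.get_image('side')
```

```text
7.2 [ 0.544  -0.0528  0.0917] [-1.67  1.79  9.75] [ 0.42  0.14 -0.01] 0.1633202169008978 [-0.301  0.614  1.742 -0.     0.785 -1.341]
7.25 [ 0.544  -0.0528  0.0917] [-1.18  2.42 10.76] [ 0.4   0.12 -0.08] 0.15784364447415408 [-0.301  0.614  1.742 -0.     0.785 -1.341]
7.3 [ 0.544  -0.0528  0.0917] [-0.41  2.06 10.4 ] [ 0.47  0.05 -0.  ] 0.15781419214573322 [-0.301  0.614  1.742 -0.     0.785 -1.341]
```

Emit:
servo_tool(
  commands=[
    {"xyz": [0.001,0,0],"turn": 0},
    {"xyz": [0.002,0,0],"turn": 0},
    {"xyz": [0.0022,0,0],"turn": 0},
    {"xyz": [0.0022,0,0],"turn": 0},
  ],
)

```text
clock: 7.75
ee_pos: [0.544, -0.0528, 0.0902]
orientation: [[0.001, -0.863, 0.506], [-0.001, 0.506, 0.863], [-1.0, -0.001, -0.0]]
wrist_force: [-2.3, 1.0, 15.6]
width: 0.158
```

Run:
```python
from h import *
for i in range(3): st(); r.get_image('side')
```

```text
7.75 [ 0.544  -0.0528  0.0902] [-2.32  1.03 15.55] [0.48 0.32 0.05] 0.15832716966365995 [-0.301  0.616  1.743 -0.     0.781 -1.341]
7.8 [ 0.5441 -0.0528  0.0903] [-1.44  2.05 15.68] [ 0.58  0.31 -0.04] 0.1559040236400055 [-0.301  0.616  1.743 -0.     0.781 -1.341]
7.85 [ 0.5441 -0.0528  0.0903] [-2.06  2.51 16.06] [ 0.46  0.32 -0.02] 0.16271889072886106 [-0.301  0.616  1.743 -0.     0.781 -1.341]
```

Emit:
servo_tool(
  commands=[
    {"xyz": [0.0003,0,0],"turn": 0.3},
    {"xyz": [0.0003,0,0],"turn": 0.7},
    {"xyz": [0.0003,0,0],"turn": 1.1},
    {"xyz": [0.0003,0,0],"turn": 1.5},
    {"xyz": [0.0003,0,0],"turn": 1.8},
    {"xyz": [0.0003,0,0],"turn": 2.0},
    {"xyz": [0.0003,0,0],"turn": 2.0},
  ],
)

```text
clock: 8.6
ee_pos: [0.544, -0.0529, 0.0901]
orientation: [[0.001, -0.69, 0.724], [-0.001, 0.724, 0.69], [-1.0, -0.001, -0.0]]
wrist_force: [-3.1, 1.7, 17.4]
width: 0.159
```

Run:
```python
from h import *
s=st(); r.get_image('side');s=st();print(s['orientation'].__class__,np.round(s['orientation'],3))
snap('side','side5');snap('wrist','wrist5');crop('side5',190,110,320,290,4,'s5c')
```

```text
8.6 [ 0.544  -0.0529  0.0901] [-3.08  1.73 17.39] [0.34 0.37 0.04] 0.15947657915110863 [-3.010e-01  6.170e-01  1.743e+00 -1.000e-03  7.810e-01 -1.062e+00]
8.65 [ 0.544  -0.0529  0.0901] [-1.86  2.16 15.72] [0.39 0.38 0.01] 0.15620545408930137 [-3.010e-01  6.170e-01  1.743e+00 -1.000e-03  7.810e-01 -1.062e+00]
<class 'numpy.ndarray'> [[ 0.001 -0.69   0.724]
 [-0.001  0.724  0.69 ]
 [-1.    -0.001 -0.   ]]
```

View pics/s5c.png

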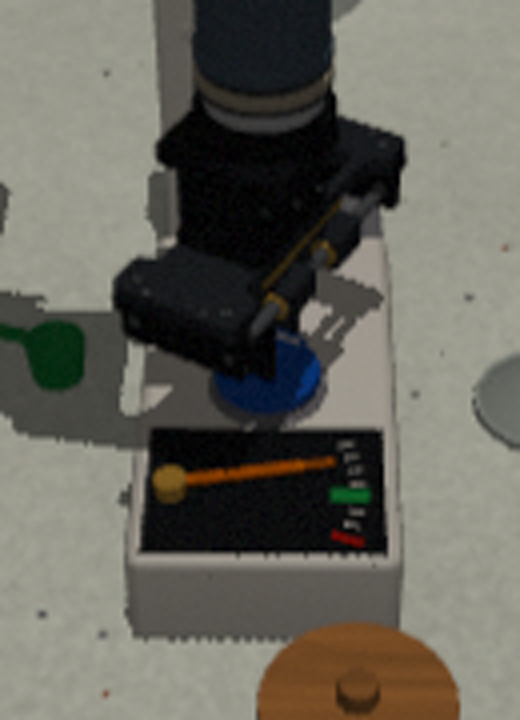

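View pics/wrist5.png

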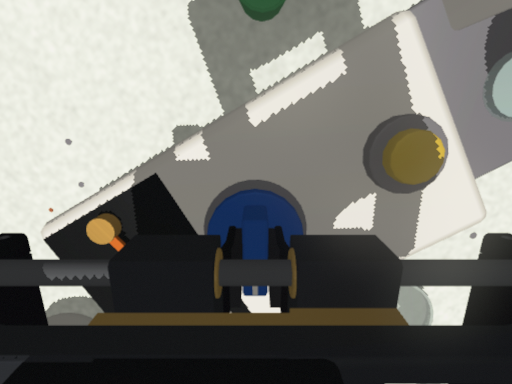

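Emit:
servo_tool(
  commands=[
    {"xyz": [0.0001,0,0],"turn": 0.4},
    {"xyz": [0.0001,0,0],"turn": 0.8},
    {"xyz": [0.0001,0,0],"turn": 1.2},
    {"xyz": [0.0001,0,0],"turn": 1.6},
    {"xyz": [0.0001,0,0],"turn": 2.0},
    {"xyz": [0.0001,0,0],"turn": 2.4},
    {"xyz": [0.0001,0,0],"turn": 2.8},
    {"xyz": [0.0001,0,0],"turn": 3.0},
  ],
)

```text
clock: 9.55
ee_pos: [0.5439, -0.053, 0.09]
orientation: [[0.0, -0.335, 0.942], [-0.001, 0.942, 0.335], [-1.0, -0.001, 0.0]]
wrist_force: [-2.7, 1.6, 17.0]
width: 0.156
```

Run:
```python
from h import *
s=st(); r.get_image('side');s=st();print(np.round(s['orientation'],3))
snap('side','side6');snap('scene','scene6')
crop('side6',210,190,310,280,6,'s6c');crop('scene6',165,170,265,280,6,'c6c')
```

```text
9.55 [ 0.5439 -0.053   0.09  ] [-2.71  1.63 16.96] [0.31 0.49 0.1 ] 0.15640997844965446 [-3.010e-01  6.170e-01  1.744e+00 -1.000e-03  7.810e-01 -6.420e-01]
9.6 [ 0.5439 -0.053   0.09  ] [-3.04  0.66 17.18] [0.29 0.46 0.07] 0.15774236443345918 [-3.010e-01  6.170e-01  1.744e+00 -1.000e-03  7.810e-01 -6.410e-01]
[[ 0.001 -0.334  0.942]
 [-0.001  0.942  0.334]
 [-1.    -0.001  0.   ]]
```

View pics/s6c.png

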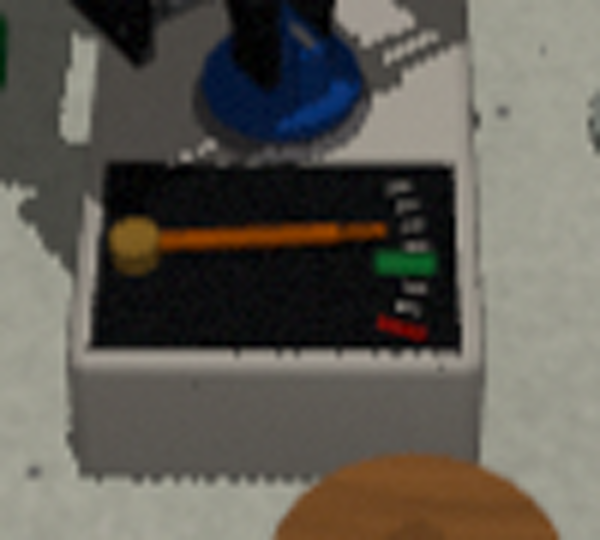

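View pics/c6c.png

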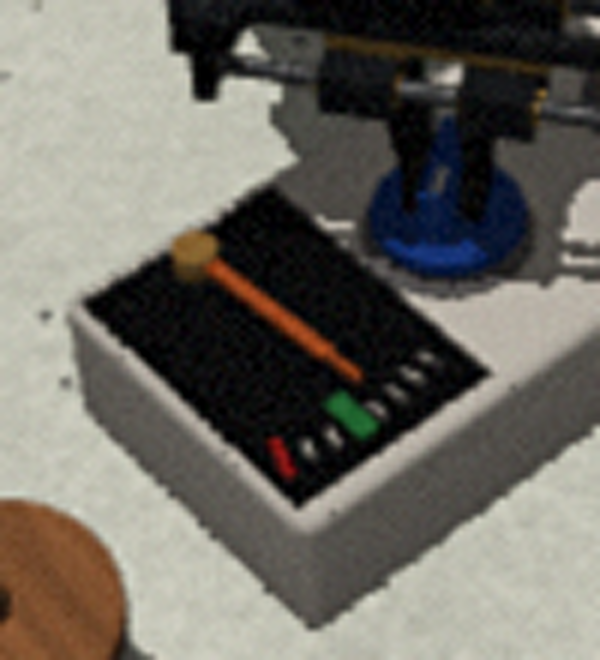

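```bash
cat >> h.py <<'E'
PIV=np.array([.4702,-.1181])
def ang(p): p=np.array(p[:2])-PIV; return round(float(np.arctan2(p[1],p[0])),4), round(float(np.hypot(*p)),4)
E
python3 - <<'E'
from h import *
for n,o in((('side0',210,150,6),[(380,437,.0775),(406,503,.0726)]),(('scene0',165,150,6),[(390,474,.0775),(352,535,.0726)]),(('side6',210,190,6),[(387,230,.0775),(406,263,.0726)]),(('scene6',165,170,6),[(361,379,.0775),(352,415,.0726)])):
  for p in o:
    q=wc(*n,*p);print(n[0],np.round(q,4),ang(q))
E
```

```text
side0 [ 0.5624 -0.1222  0.0775] (-0.0441, 0.0923)
side0 [ 0.5631 -0.1525  0.0726] (-0.3543, 0.099)
scene0 [ 0.5622 -0.1236  0.0775] (-0.0602, 0.0921)
scene0 [ 0.5637 -0.1522  0.0726] (-0.35, 0.0996)
side6 [ 0.5599 -0.1391  0.0775] (-0.2299, 0.0921)
side6 [ 0.5631 -0.1525  0.0726] (-0.3543, 0.099)
scene6 [ 0.5595 -0.1394  0.0775] (-0.2346, 0.0918)
scene6 [ 0.5637 -0.1522  0.0726] (-0.35, 0.0996)
```

Emit:
servo_tool(
  commands=[
    {"xyz": [0,0,0],"turn": 0.4},
    {"xyz": [0,0,0],"turn": 0.8},
    {"xyz": [0,0,0],"turn": 1.2},
    {"xyz": [0,0,0],"turn": 1.6},
    {"xyz": [0,0,0],"turn": 2.0},
    {"xyz": [0,0,0],"turn": 2.4},
    {"xyz": [0,0,0],"turn": 2.8},
    {"xyz": [0,0,0],"turn": 3.2},
  ],
)

```text
clock: 10.5
ee_pos: [0.5437, -0.053, 0.09]
orientation: [[0.0, 0.105, 0.994], [-0.001, 0.994, -0.105], [-1.0, -0.001, 0.0]]
wrist_force: [-2.4, 1.5, 16.8]
width: 0.156
```

Emit:
servo_tool(
  commands=[
    {"xyz": [0,0,0],"turn": 0},
    {"xyz": [0,0,0],"turn": 0},
  ],
)

```text
clock: 10.7
ee_pos: [0.5437, -0.053, 0.09]
orientation: [[0.0, 0.104, 0.995], [-0.001, 0.995, -0.104], [-1.0, -0.001, 0.0]]
wrist_force: [-3.1, 0.7, 17.4]
width: 0.161
```

Run:
```python
from h import *
s=st(); r.get_image('side');s=st();print(np.round(s['orientation'],3))
snap('side','side7');snap('scene','scene7')
crop('side7',210,190,310,280,6,'s7c');crop('scene7',165,170,265,280,6,'c7c')
```

```text
10.7 [ 0.5437 -0.053   0.09  ] [-3.08  0.74 17.42] [ 0.25  0.58 -0.02] 0.1610792473885752 [-3.010e-01  6.170e-01  1.744e+00 -1.000e-03  7.810e-01 -1.960e-01]
10.75 [ 0.5437 -0.0531  0.09  ] [-2.68  0.07 16.31] [0.23 0.48 0.04] 0.15583461939381524 [-3.010e-01  6.170e-01  1.744e+00 -1.000e-03  7.810e-01 -1.960e-01]
[[ 0.     0.104  0.995]
 [-0.001  0.995 -0.104]
 [-1.    -0.001  0.   ]]
```

View pics/s7c.png

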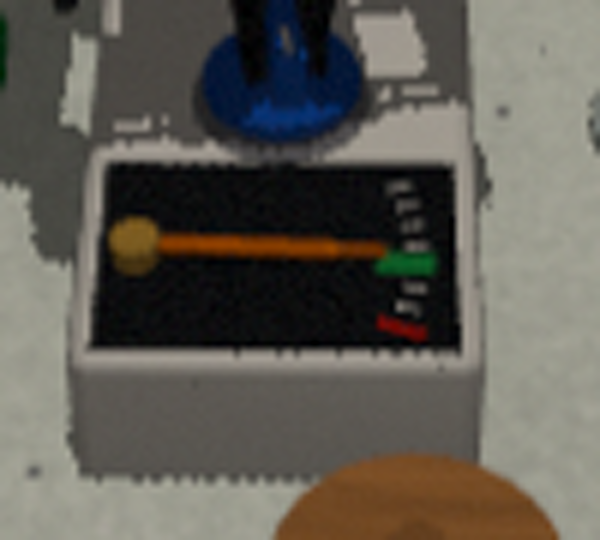

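View pics/c7c.png

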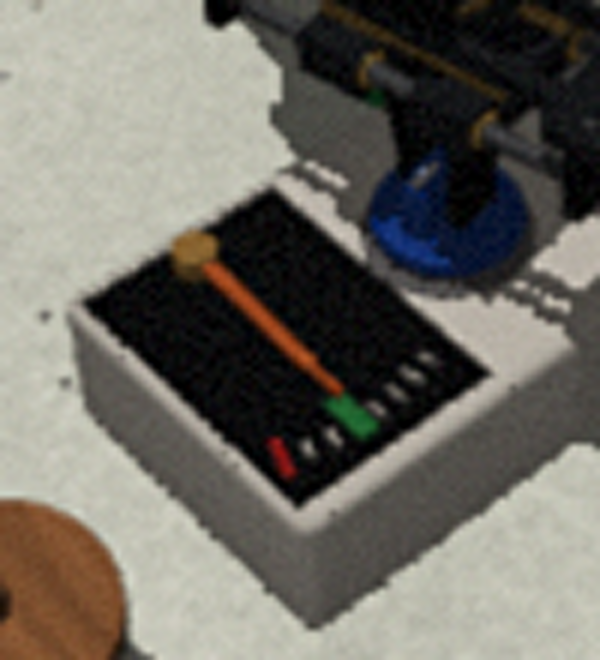

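Run:
```python
from h import *
for n,p in((('side6',210,190,6),(387,250,.0775)),(('scene6',165,170,6),(340,391,.0775)),(('scene6',165,170,6),(340,395,.0775))):
    q=wc(*n,*p);print(n[0],np.round(q,4),ang(q))
```

```text
side6 [ 0.5569 -0.1487  0.0775] (-0.3394, 0.0919)
scene6 [ 0.556  -0.1483  0.0775] (-0.3381, 0.091)
scene6 [ 0.5571 -0.1499  0.0775] (-0.3505, 0.0925)
```

Emit:
servo_tool(
  commands=[
    {"xyz": [0,0,0],"turn": 0.3},
    {"xyz": [0,0,0],"turn": 0.3},
    {"xyz": [-0.002,0,0],"turn": 0.3},
    {"xyz": [-0.005,0,0],"turn": 0.3},
    {"xyz": [-0.008,0,0],"turn": 0.3},
    {"xyz": [-0.011,0,0],"turn": 0.3},
    {"xyz": [-0.0125,0,0],"turn": 0.3},
    {"xyz": [-0.0125,0,0],"turn": 0.3},
  ],
)

```text
clock: 11.65
ee_pos: [0.5436, -0.053, 0.1003]
orientation: [[-0.001, 0.146, 0.989], [-0.0, 0.989, -0.146], [-1.0, -0.001, -0.001]]
wrist_force: [-0.0, -1.6, 1.2]
width: 0.154
```

Run:
```python
from h import *
s=st()
snap('side','side8');snap('scene','scene8')
crop('side8',210,190,310,280,6,'s8c');crop('scene8',165,170,265,280,6,'c8c')
```

```text
11.65 [ 0.5436 -0.053   0.1003] [-0.04 -1.58  1.17] [-0.25  0.04 -0.02] 0.1543193951814012 [-3.010e-01  6.000e-01  1.737e+00 -1.000e-03  8.050e-01 -1.550e-01]
```

View pics/s8c.png

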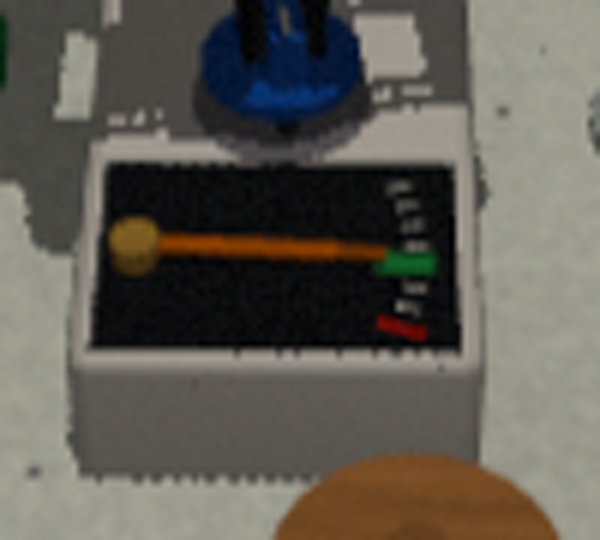

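View pics/c8c.png

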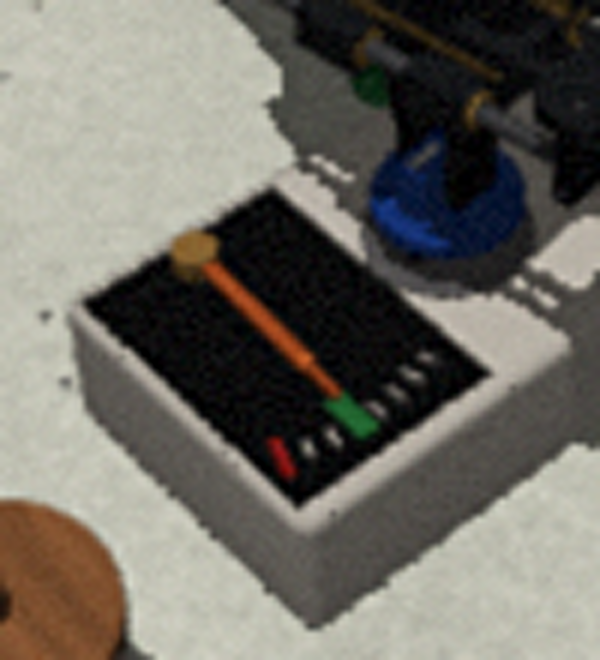

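Emit:
servo_tool(
  commands=[
    {"xyz": [-0.001,0,0],"turn": 0},
    {"xyz": [-0.001,0,0],"turn": 0},
    {"xyz": [-0.001,0,0],"turn": 0},
    {"xyz": [-0.001,0,0],"turn": 0},
    {"xyz": [-0.02,0,0],"turn": 0},
    {"xyz": [-0.05,0,0],"turn": 0},
    {"xyz": [-0.08,0,0],"turn": 0},
    {"xyz": [-0.08,0,0],"turn": 0},
  ],
  claw=0.1,
)

```text
clock: 12.55
ee_pos: [0.5468, -0.0533, 0.1843]
orientation: [[0.008, 0.146, 0.989], [-0.002, 0.989, -0.146], [-1.0, -0.001, 0.009]]
wrist_force: [0.4, 0.0, 0.5]
width: 0.449
```

Emit:
servo_tool(
  commands=[
    {"xyz": [-0.03,-0.03,0],"turn": 0},
    {"xyz": [-0.05,-0.06,0],"turn": 0},
    {"xyz": [-0.07,-0.08,0],"turn": 0},
    {"xyz": [-0.07,-0.08,0],"turn": 0},
    {"xyz": [-0.07,-0.08,0],"turn": 0},
    {"xyz": [-0.07,-0.08,0],"turn": 0},
  ],
  claw=1,
)

```text
clock: 13.15
ee_pos: [0.5312, -0.1305, 0.2488]
orientation: [[-0.003, 0.146, 0.989], [0.002, 0.989, -0.146], [-1.0, 0.002, -0.003]]
wrist_force: [0.4, 0.2, 0.0]
width: 0.034
```

Run:
```python
from h import *
s=st()
snap('wrist','wrist9');snap('side','side9');crop('wrist9',150,60,350,260,3,'w9c')
```

```text
13.15 [ 0.5312 -0.1305  0.2488] [0.42 0.16 0.03] [ 0.02 -0.02  0.  ] 0.03428761310456837 [-4.450e-01  3.930e-01  1.596e+00  1.000e-03  1.157e+00 -3.000e-01]
```

View pics/wrist9.png

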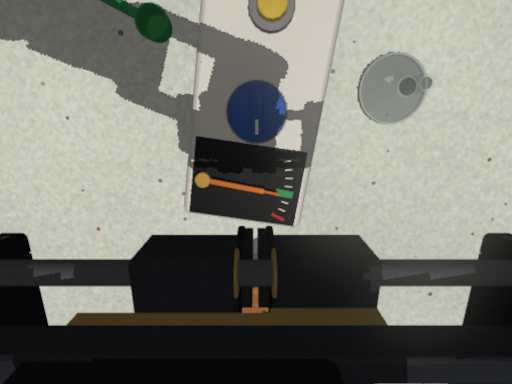

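View pics/w9c.png

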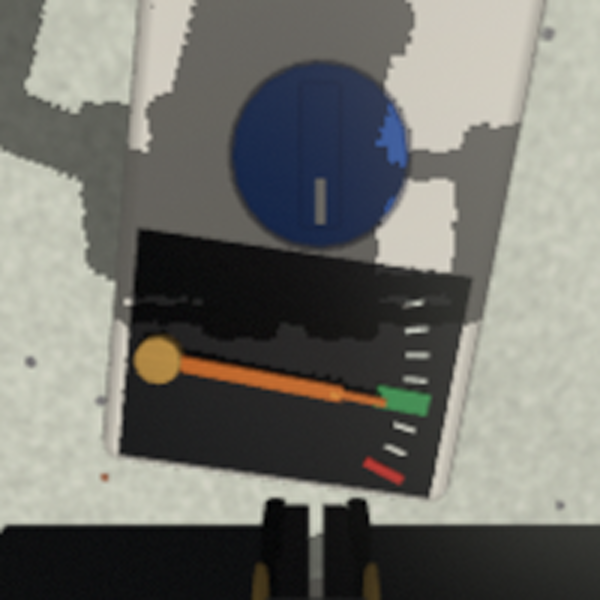

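Run:
```python
from h import *
S=('wrist9',150,60,3)
p=wc(*S,157,360,.08)[:2];t=wc(*S,386,404,.0775)[:2];g=wc(*S,405,402,.0726)[:2];rd=wc(*S,384,471,.0726)[:2]
f=lambda a:np.arctan2(*(a-p)[::-1])
print(f(t),f(g),f(rd),np.linalg.norm(t-p),np.linalg.norm(g-p),(f(t)-f(g))*92,p,t,g)
# button
crop('side9',210,150,310,230,6,'s9c')
print('knob',wc(*S,320,155,.097))
B=w('wrist9',271,2,.09);print(B)
for n in('side9','wrist9'):
  a=load(n)
print(w('side9',*[210+287/6,150+138/6]))
```

```text
-0.34826887971977644 -0.33686753692054466 -0.6397487131727979 0.09295136554337956 0.10103933447596765 -1.048923537529323 [ 0.46900263 -0.11784174] [ 0.55637365 -0.14956335] [ 0.56436301 -0.1512385 ]
knob [ 0.54389632 -0.05066582  0.097     ]
[0.57294055 0.04874703 0.09      ]
[0.57330556 0.03954303 0.09084196]
```

View pics/s9c.png

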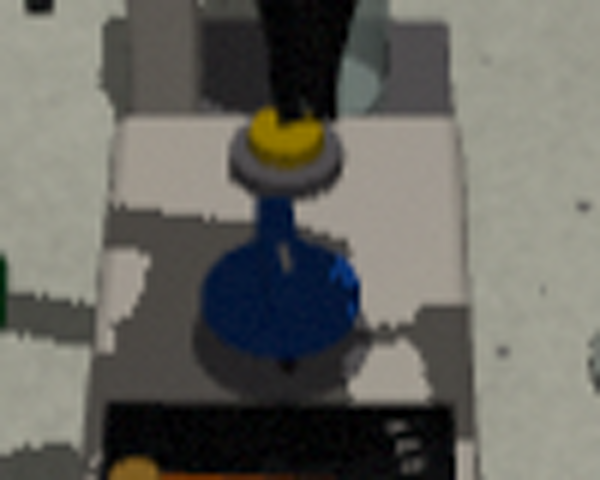

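Emit:
servo_tool(
  commands=[
    {"xyz": [0,0,0],"turn": -1},
    {"xyz": [0,0,0],"turn": -2},
    {"xyz": [0,0,0],"turn": -3},
    {"xyz": [0,0,0],"turn": -4},
    {"xyz": [0,0,0],"turn": -5},
    {"xyz": [0,0,0],"turn": -6},
    {"xyz": [0,0,0],"turn": -7},
    {"xyz": [0,0,0],"turn": -8},
  ],
)

```text
clock: 14.05
ee_pos: [0.5319, -0.1307, 0.2494]
orientation: [[-0.002, -0.829, 0.559], [0.001, 0.559, 0.829], [-1.0, 0.002, -0.0]]
wrist_force: [0.8, -0.9, 0.5]
width: 0.006
```

Emit:
servo_tool(
  commands=[
    {"xyz": [0,0,0],"turn": -1},
    {"xyz": [0,0,0],"turn": -2},
    {"xyz": [0,0,0],"turn": -3},
    {"xyz": [0,0,0],"turn": -4},
    {"xyz": [0,0,0],"turn": -5},
    {"xyz": [0,0,0],"turn": -6},
    {"xyz": [0,0,0],"turn": -7},
    {"xyz": [0,0,0],"turn": -8},
  ],
)

```text
clock: 14.85
ee_pos: [0.5319, -0.1307, 0.2494]
orientation: [[-0.002, -0.866, -0.5], [0.001, -0.5, 0.866], [-1.0, 0.001, 0.002]]
wrist_force: [-0.4, -0.1, -0.6]
width: 0.003
```

Emit:
servo_tool(
  commands=[
    {"xyz": [0,0,0],"turn": -1},
    {"xyz": [0,0,0],"turn": -2},
    {"xyz": [0,0,0],"turn": -3},
    {"xyz": [0,0,0],"turn": -4},
    {"xyz": [0,0,0],"turn": -4.5},
    {"xyz": [0,0,0],"turn": -4.5},
  ],
)

```text
clock: 15.45
ee_pos: [0.5452, -0.0654, 0.2393]
orientation: [[-0.019, -0.492, -0.871], [-0.09, -0.866, 0.491], [-0.996, 0.088, -0.028]]
wrist_force: [-0.0, 0.3, 0.1]
width: 0.011
```

Run:
```python
from h import *
s=st();R=s['orientation'];print(np.round(R,3));print(R.T@(np.array([.5735,.047,.14])-s['ee_pos']))
snap('wrist','wrist10')
```

```text
15.45 [ 0.5452 -0.0654  0.2393] [-0.03  0.34  0.07] [ 0.2  -0.03  0.04] 0.010863268613960442 [-0.271  0.411  1.599 -0.102  1.128 -2.854]
[[-0.019 -0.492 -0.871]
 [-0.09  -0.866  0.491]
 [-0.996  0.088 -0.028]]
[ 0.08815719 -0.12002303  0.03340654]
```

View pics/wrist10.png

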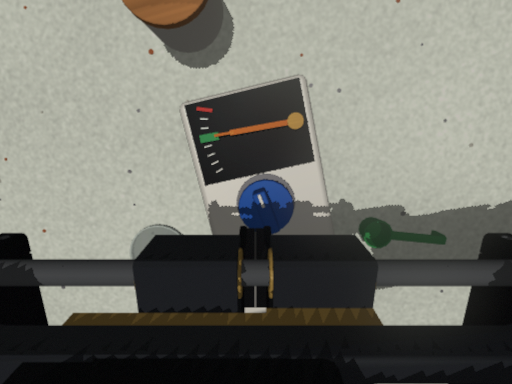

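Emit:
servo_tool(
  commands=[
    {"xyz": [0,0,0],"turn": 1},
    {"xyz": [0,0,0],"turn": 2},
    {"xyz": [0,0,0],"turn": 3},
    {"xyz": [0,0,0],"turn": 4},
    {"xyz": [0,0,0],"turn": 4},
  ],
)

```text
clock: 16.0
ee_pos: [0.546, -0.0686, 0.2404]
orientation: [[-0.017, -0.881, -0.473], [-0.091, -0.47, 0.878], [-0.996, 0.058, -0.073]]
wrist_force: [-0.4, 0.1, 0.5]
width: 0.008
```

Run:
```python
from h import *
s=st();R=s['orientation'];print(np.round(R,3));print(R.T@(np.array([.5735,.047,.2])-s['ee_pos']))
```

```text
16.0 [ 0.546  -0.0686  0.2404] [-0.43  0.08  0.48] [ 0.24 -0.03  0.04] 0.007617696465905993 [-0.276  0.41   1.597 -0.102  1.128 -2.296]
[[-0.017 -0.881 -0.473]
 [-0.091 -0.47   0.878]
 [-0.996  0.058 -0.073]]
[ 0.02925966 -0.08090924  0.09138555]
```

Run:
```python
from h import *
s=st();R=s['orientation'];print(R.T@(np.array([.546,-.0686,.335])-s['ee_pos']));print(R.T@(np.array([.571,.04,.335])-s['ee_pos']))
```

```text
16.0 [ 0.546  -0.0686  0.2404] [-0.43  0.08  0.48] [ 0.24 -0.03  0.04] 0.007617696465905993 [-0.276  0.41   1.597 -0.102  1.128 -2.296]
[-0.09414835  0.00545965 -0.00687679]
[-0.10447742 -0.06761492  0.07662398]
```

Emit:
servo_tool(
  commands=[
    {"xyz": [-0.035,0.002,-0.002],"turn": 0},
    {"xyz": [-0.075,0.004,-0.004],"turn": 0},
    {"xyz": [-0.095,0.005,-0.006],"turn": 0},
    {"xyz": [-0.098,-0.02,0.02],"turn": 0},
    {"xyz": [-0.102,-0.045,0.05],"turn": 0},
    {"xyz": [-0.1045,-0.068,0.077],"turn": 0},
    {"xyz": [-0.1045,-0.068,0.077],"turn": 0},
  ],
)

```text
clock: 16.7
ee_pos: [0.5715, 0.0445, 0.3349]
orientation: [[-0.015, -0.877, -0.48], [-0.09, -0.477, 0.874], [-0.996, 0.057, -0.071]]
wrist_force: [-0.1, 0.6, -0.3]
width: 0.009
```

Run:
```python
from h import *
s=st();R=s['orientation'];print(np.round(R,3))
```

```text
16.7 [0.5715 0.0445 0.3349] [-0.07  0.64 -0.31] [0.16 0.04 0.01] 0.008661672720736127 [-0.068  0.359  1.4   -0.092  1.392 -2.123]
[[-0.015 -0.877 -0.48 ]
 [-0.09  -0.477  0.874]
 [-0.996  0.057 -0.071]]
```

Emit:
servo_tool(
  commands=[
    {"xyz": [0,0,0],"turn": -1},
    {"xyz": [0,0,0],"turn": -2},
    {"xyz": [0,0,0],"turn": -3},
    {"xyz": [0,0,0],"turn": -3.8},
    {"xyz": [0,0,0],"turn": -3.8},
    {"xyz": [0,0,0],"turn": -3.8},
  ],
)

```text
clock: 17.3
ee_pos: [0.571, 0.0403, 0.3351]
orientation: [[-0.017, -0.521, -0.853], [-0.092, -0.849, 0.52], [-0.996, 0.087, -0.034]]
wrist_force: [0.4, -0.1, -0.1]
width: 0.006
```

Run:
```python
from h import *
s=st();R=s['orientation'];print(np.round(R,3))
for z in(.2,.12,.1):print(R.T@(np.array([.571,.04,z])-s['ee_pos']))
snap('wrist','wrist11');snap('scene','scene11')
```

```text
17.3 [0.571  0.0403 0.3351] [ 0.42 -0.09 -0.07] [ 0.18 -0.01  0.04] 0.006419720686577332 [-0.074  0.358  1.402 -0.094  1.392 -2.65 ]
[[-0.017 -0.521 -0.853]
 [-0.092 -0.849  0.52 ]
 [-0.996  0.087 -0.034]]
[ 0.13451053 -0.01152355  0.00442552]
[ 0.21416139 -0.018483    0.00712834]
[ 0.23407411 -0.02022287  0.00780404]
```

View pics/wrist11.png

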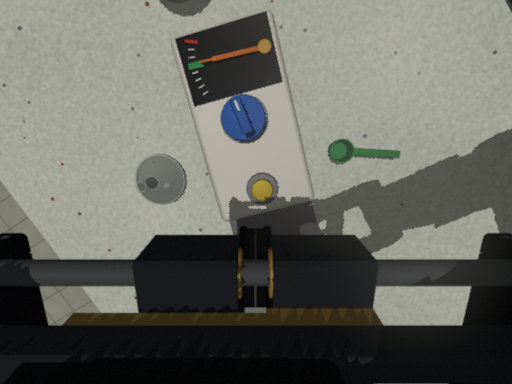

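View pics/scene11.png

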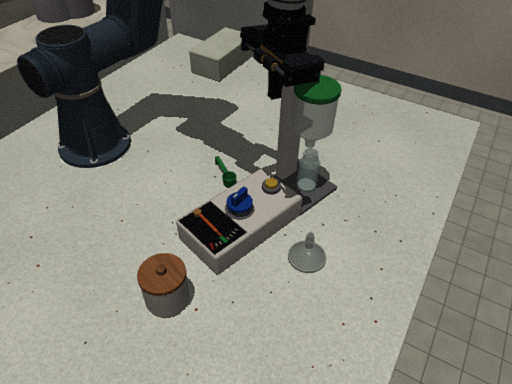

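Emit:
servo_tool(
  commands=[
    {"xyz": [0.035,-0.003,0.001],"turn": 0},
    {"xyz": [0.075,-0.006,0.002],"turn": 0},
    {"xyz": [0.11,-0.009,0.004],"turn": 0},
    {"xyz": [0.135,-0.012,0.0045],"turn": 0},
    {"xyz": [0.165,-0.014,0.0055],"turn": 0},
    {"xyz": [0.185,-0.016,0.006],"turn": 0},
    {"xyz": [0.185,-0.016,0.006],"turn": 0},
  ],
)

```text
clock: 18.1
ee_pos: [0.5691, 0.0407, 0.1465]
orientation: [[-0.023, -0.519, -0.854], [-0.091, -0.85, 0.519], [-0.996, 0.09, -0.028]]
wrist_force: [-0.3, 0.7, 0.4]
width: 0.005
```

Run:
```python
from h import *
s=st();R=s['orientation']
for z in(.12,.1,.09):print(R.T@(np.array([.571,.04,z])-s['ee_pos']))
snap('side','side12');snap('scene','scene12')
crop('side12',200,60,330,220,4,'s12c');crop('scene12',220,40,360,220,4,'c12c')
```

```text
18.1 [0.5691 0.0407 0.1465] [-0.27  0.67  0.45] [ 0.16  0.04 -0.01] 0.0047564669204814254 [-0.074  0.567  1.62  -0.112  0.973 -2.604]
[ 0.02635288 -0.00278343 -0.00129137]
[ 0.04626423 -0.00458046 -0.00073575]
[ 0.05621991 -0.00547898 -0.00045794]
```

View pics/s12c.png

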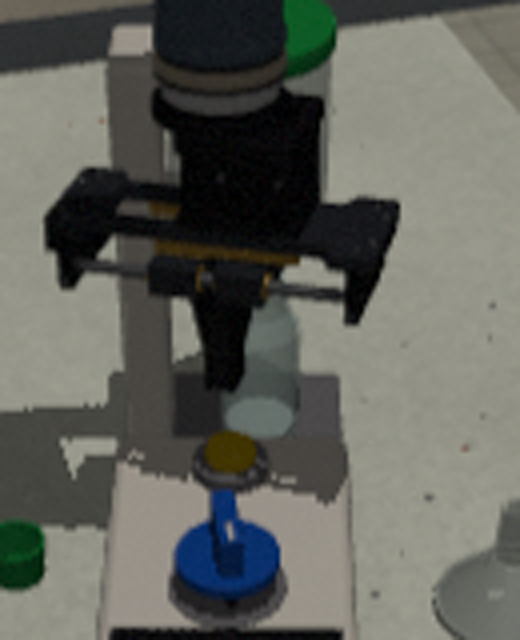

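View pics/c12c.png

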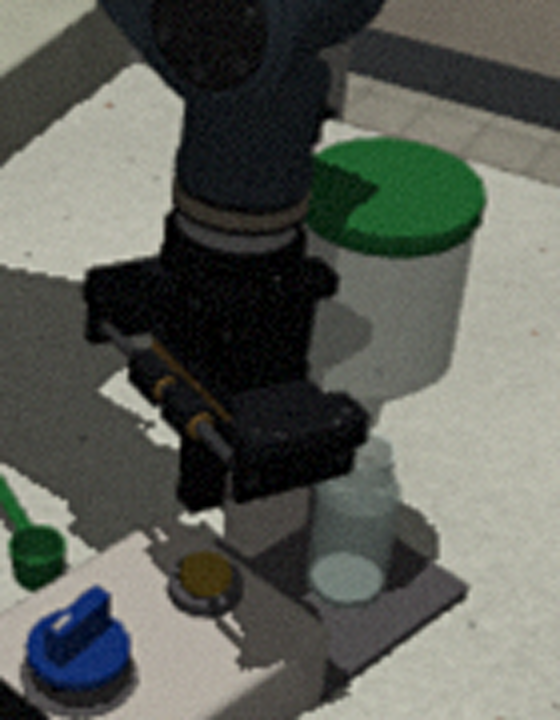

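Emit:
servo_tool(
  commands=[
    {"xyz": [0.015,-0.001,0],"turn": 0},
    {"xyz": [0.03,-0.003,-0.0005],"turn": 0},
    {"xyz": [0.04,-0.004,-0.0005],"turn": 0},
    {"xyz": [0.047,-0.0045,-0.0005],"turn": 0},
    {"xyz": [0.047,-0.0045,-0.0005],"turn": 0},
    {"xyz": [0.047,-0.0045,-0.0005],"turn": 0},
  ],
)

```text
clock: 18.8
ee_pos: [0.5738, 0.0399, 0.1028]
orientation: [[-0.015, -0.519, -0.854], [-0.092, -0.85, 0.518], [-0.996, 0.086, -0.035]]
wrist_force: [0.9, 1.2, -0.5]
width: 0.008
```

Run:
```python
from h import *
s=st()
snap('side','side13');snap('scene','scene13')
crop('side13',200,60,330,220,4,'s13c');crop('scene13',220,40,360,220,4,'c13c')
```

```text
18.8 [0.5738 0.0399 0.1028] [ 0.88  1.22 -0.55] [ 0.18 -0.01  0.08] 0.00818876110894513 [-0.075  0.633  1.644 -0.121  0.876 -2.591]
```

View pics/s13c.png

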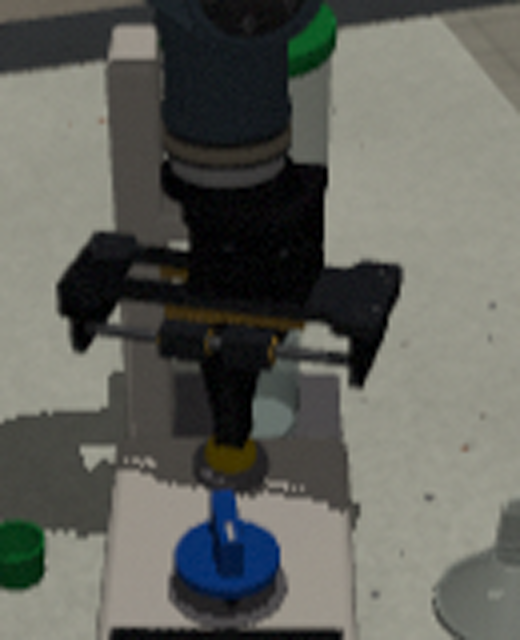

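View pics/c13c.png

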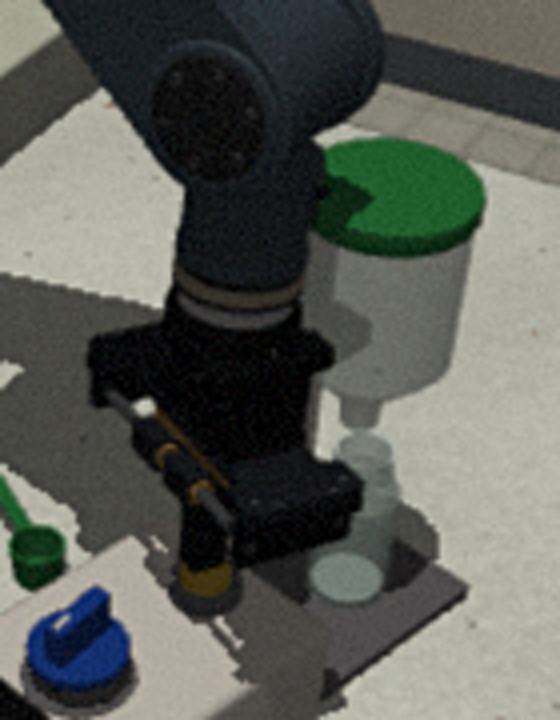

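Emit:
servo_tool(
  commands=[
    {"xyz": [0.005,-0.0005,0],"turn": 0},
    {"xyz": [0.01,-0.001,0],"turn": 0},
    {"xyz": [0.012,-0.001,0],"turn": 0},
    {"xyz": [0.012,-0.001,0],"turn": 0},
    {"xyz": [0.012,-0.001,0],"turn": 0},
  ],
)

```text
clock: 19.4
ee_pos: [0.574, 0.0398, 0.0904]
orientation: [[-0.015, -0.519, -0.854], [-0.092, -0.85, 0.518], [-0.996, 0.086, -0.035]]
wrist_force: [0.6, 0.8, 2.6]
width: 0.003
```

Run:
```python
from h import *
for i in range(3):st();r.get_image('side')
```

```text
19.4 [0.574  0.0398 0.0904] [0.62 0.84 2.57] [ 0.37 -0.03  0.02] 0.0034178236452777435 [-0.075  0.653  1.651 -0.123  0.851 -2.588]
19.45 [0.574  0.0398 0.0905] [-0.06  1.45  2.33] [ 0.35 -0.05 -0.  ] 0.004611018462512861 [-0.075  0.653  1.651 -0.123  0.851 -2.588]
19.5 [0.5741 0.0398 0.0905] [0.82 0.69 3.17] [ 0.38 -0.1   0.03] 0.004832959347433224 [-0.075  0.653  1.651 -0.123  0.85  -2.588]
```

Contact with the button (about 2.5 N). Pressing further.

Emit:
servo_tool(
  commands=[
    {"xyz": [0.002,0,0],"turn": 0},
    {"xyz": [0.004,-0.0005,0],"turn": 0},
    {"xyz": [0.005,-0.0005,0],"turn": 0},
    {"xyz": [0.005,-0.0005,0],"turn": 0},
  ],
)

```text
clock: 19.95
ee_pos: [0.5741, 0.0398, 0.0868]
orientation: [[-0.015, -0.519, -0.854], [-0.092, -0.85, 0.518], [-0.996, 0.086, -0.035]]
wrist_force: [-1.7, 1.8, 13.5]
width: 0.004
```

Run:
```python
from h import *
for i in range(3):st();r.get_image('side')
```

```text
19.95 [0.5741 0.0398 0.0868] [-1.66  1.82 13.55] [ 0.48  0.39 -0.07] 0.004145416889931857 [-0.075  0.658  1.652 -0.125  0.843 -2.586]
20.0 [0.5742 0.0398 0.0868] [-1.    1.48 13.84] [ 0.45  0.35 -0.01] 0.002621396097801828 [-0.075  0.658  1.653 -0.125  0.843 -2.586]
20.05 [0.5742 0.0398 0.0868] [-0.81  2.64 13.21] [ 0.5   0.4  -0.05] 0.0008775891462755786 [-0.075  0.658  1.653 -0.125  0.843 -2.586]
```

Run:
```python
from h import *
a=load('wrist11');d=a['d']
# wrist11 button at (262,188)
for (u,v) in [(262,188),(262,184),(268,190),(255,190),(249,188),(249,184),(275,188),(262,175),(262,176),(276,192),(240,200),(290,200)]:
  print(u,v,np.round(w('wrist11',u,v),4))
a=load('side12')
for (u,v) in [(257,173),(258,171),(257,180),(257,179),(250,178),(264,179),(256,182)]:print('s',u,v,np.round(w('side12',u,v),4),a['p'][v,u])
snap('scene','scene14');snap('side','side14');crop('scene14',235,160,310,220,8,'c14');crop('wrist11',230,160,300,215,8,'w11c')
```

```text
262 188 [0.5721 0.0472 0.0931]
262 184 [0.5691 0.0422 0.0926]
268 190 [0.5661 0.0542 0.0929]
255 190 [0.5824 0.0445 0.0925]
249 188 [0.5895 0.0384 0.0837]
249 184 [0.5865 0.0335 0.0821]
275 188 [0.5564 0.0584 0.0835]
262 175 [0.5628 0.0317 0.0851]
262 176 [0.5636 0.033  0.0844]
276 192 [0.5583 0.0645 0.0822]
240 200 [0.6127 0.0485 0.072 ]
290 200 [0.5469 0.0881 0.0717]
s 257 173 [0.5716 0.0412 0.0899] [64 53  2]
s 258 171 [0.5758 0.0468 0.0911] [64 53  3]
s 257 180 [0.5669 0.0249 0.0815] [65 62 63]
s 257 179 [0.5676 0.0272 0.0827] [74 73 75]
s 250 178 [0.553  0.0397 0.0794] [57 54 56]
s 264 179 [0.5849 0.0249 0.0805] [46 44 46]
s 256 182 [0.5647 0.0262 0.0746] [31 44 80]
```

View pics/c14.png

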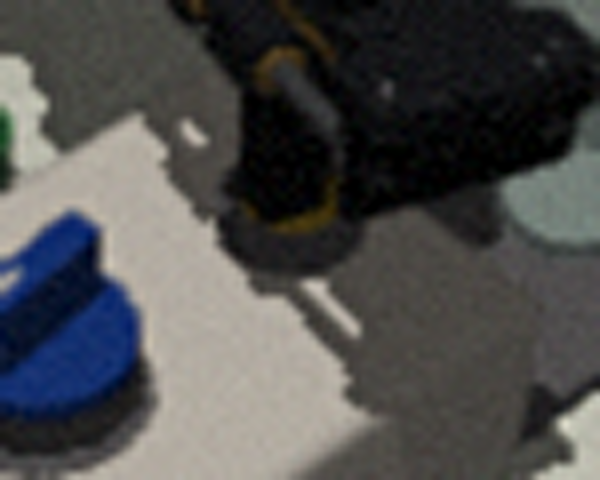

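View pics/w11c.png

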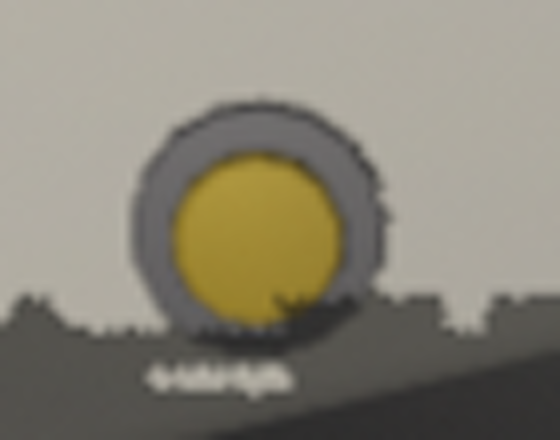

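Emit:
servo_tool(
  commands=[
    {"xyz": [0.001,0,0],"turn": 0},
    {"xyz": [0.002,0,0],"turn": 0},
    {"xyz": [0.002,0,0],"turn": 0},
    {"xyz": [0.002,0,0],"turn": 0},
  ],
)

```text
clock: 20.6
ee_pos: [0.5742, 0.0398, 0.0865]
orientation: [[-0.014, -0.519, -0.854], [-0.092, -0.85, 0.518], [-0.996, 0.086, -0.036]]
wrist_force: [-3.9, 3.3, 23.4]
width: 0.005
```

Run:
```python
from h import *
for i in range(2):st();r.get_image('side')
```

```text
20.6 [0.5742 0.0398 0.0865] [-3.9   3.34 23.37] [ 0.55  0.84 -0.03] 0.005086256928369103 [-0.075  0.659  1.653 -0.125  0.841 -2.586]
20.65 [0.5742 0.0398 0.0865] [-3.75  2.46 23.59] [ 0.52  0.82 -0.03] 0.0037901235453521574 [-0.075  0.659  1.653 -0.125  0.841 -2.586]
```

Emit:
servo_tool(
  commands=[
    {"xyz": [-0.005,0.0005,0],"turn": 0},
    {"xyz": [-0.02,0.002,-0.001],"turn": 0},
    {"xyz": [-0.05,0.005,-0.002],"turn": 0},
    {"xyz": [-0.09,0.009,-0.003],"turn": 0},
    {"xyz": [-0.13,0.012,-0.004],"turn": 0},
    {"xyz": [-0.17,0.016,-0.006],"turn": 0},
    {"xyz": [-0.2,0.018,-0.007],"turn": 0},
    {"xyz": [-0.2,0.018,-0.007],"turn": 0},
  ],
)

```text
clock: 21.5
ee_pos: [0.5759, 0.0384, 0.2884]
orientation: [[-0.008, -0.52, -0.854], [-0.093, -0.85, 0.518], [-0.996, 0.084, -0.042]]
wrist_force: [0.7, -0.8, 0.8]
width: 0.004
```

Run:
```python
from h import *
st();snap('wrist','wrist15');snap('side','side15');snap('scene','scene15')
for (u,v) in [(262,180),(262,176),(260,183)]:print(np.round(w('wrist15',u,v),4))
crop('wrist15',150,0,350,230,3,'w15c')
```

```text
21.5 [0.5759 0.0384 0.2884] [ 0.69 -0.82  0.81] [0.22 0.   0.02] 0.0035203449206244832 [-0.077  0.401  1.464 -0.098  1.278 -2.643]
[0.57   0.0311 0.0822]
[0.5675 0.0268 0.0799]
[0.5743 0.0331 0.0828]
```

View pics/w15c.png

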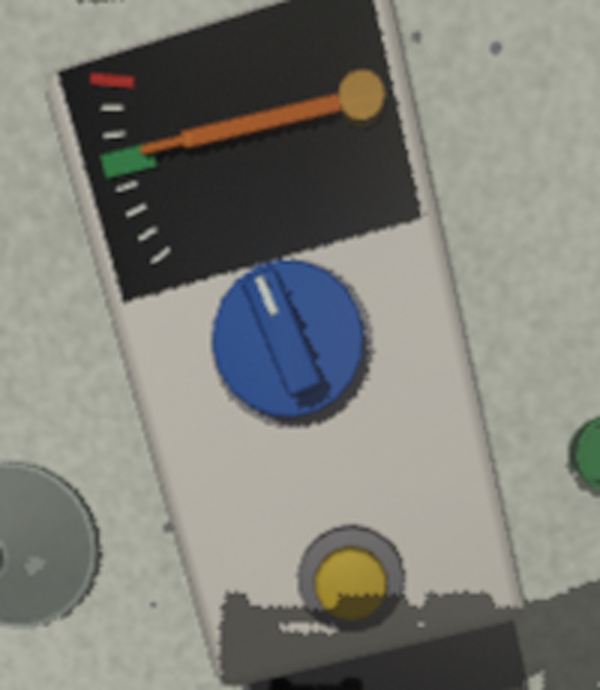

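View pics/scene15.png

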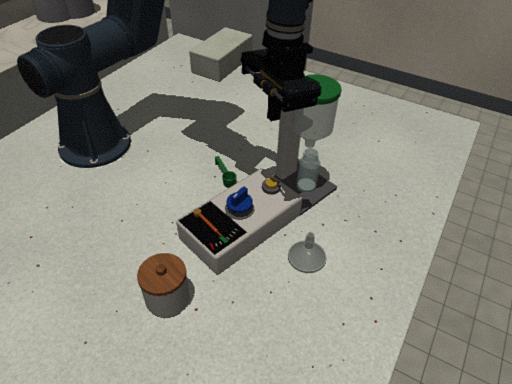

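Run:
```python
from h import *
S=('wrist15',150,0,3)
p=wc(*S,361,95,.08)[:2];t=wc(*S,143,150,.0775)[:2];g=wc(*S,128,162,.0726)[:2]
f=lambda a:np.arctan2(*(a-p)[::-1])
gp=p+.092*np.array([np.cos(f(g)),np.sin(f(g))])
print(f(t),f(g),np.linalg.norm(t-p),np.linalg.norm(g-p),np.linalg.norm(t-gp),p,t,g)
for (u,v) in [(350,575),(345,580),(340,570),(268,335),(330,370)]:print(np.round(w('wrist15',150+u/3,v/3),4))
crop('side15',210,190,310,280,6,'s15');crop('scene15',165,170,265,280,6,'c15')
```

```text
-0.3409713156115315 -0.3256197331455124 0.09143538352380415 0.09957154304045703 0.0015169808899148666 [ 0.46920035 -0.11806702] [ 0.55537183 -0.14864326] [ 0.56353968 -0.14991956]
[0.5719 0.0462 0.0919]
[0.5748 0.0469 0.0925]
[0.5743 0.0419 0.0934]
[ 0.5484 -0.0524  0.1261]
[ 0.535  -0.0312  0.0992]
```

View pics/s15.png

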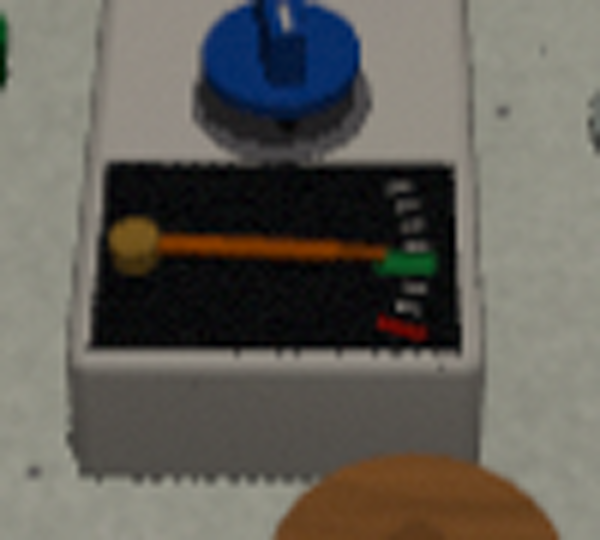

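View pics/c15.png

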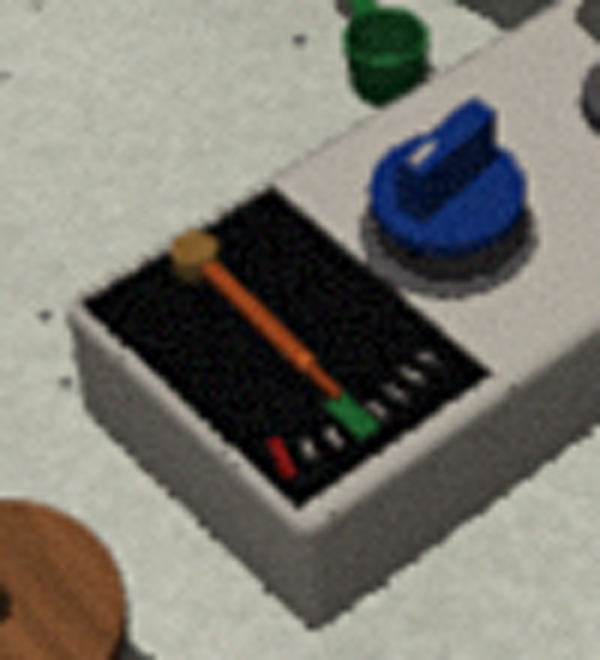

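Run:
```python
from h import *
s=st();print(np.abs(s['qvel']).max()); print(r.sign_off())
```

```text
21.65 [0.5723 0.0388 0.2825] [-0.48 -0.53 -0.46] [0.24 0.06 0.06] 0.007147711221073886 [-0.077  0.407  1.472 -0.097  1.277 -2.643]
0.020980073910734816
the job is handed in; nothing more can be done
None
```

The needle tip stands over the green mark, the dispense button was pressed and came back, and I handed the job in at 21.7 s. Hand-in reports no verdict. One joint came up against its range limit on the way.

**Knob:** I gripped the bar and pressed it down. The feet met the clutch at about 8 mm, and I held about 16–17 N of push. I turned it about 68° clockwise in all, checking the needle on the way, with no visible slip. Then I let it up and released it.

**Button:** I pressed it with the closed fingers until it stopped hard. About 23 N moved it only 0.3 mm further, so it was fully down. Then I moved the arm clear.

**Last checks:**
- **Needle:** the last wrist picture puts the tip about 1.5 mm past the middle of the green mark, towards the red line. An earlier one gave 1.0 mm.
- **Knob and button:** the depth readings match the "up" heights, 126 mm for the top of the grip bar and 92.5 mm for the button top.
- **Surroundings:** by eye, the bottle, canister, funnel and scoop are where they were. The arm is in free air with no contact force.

**What went wrong:** while swinging the gripper round before the button press, the last joint ran into its range limit. It read -2.854, against the listed -2.85. This also left the tool tilted by about 5°, so I pressed the button with that tilt. I backed off at once and the arm kept working, but I can't tell whether the judge counts it as passing the joint's range.

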